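Uncap the inspection camera and open its iris to the stop

ROBOT

A 6-joint arm with a two-finger parallel gripper is mounted at the origin on a cart in front of the work surface, level with it; the furniture and walls round the work are solid. World frame = base frame: x ahead of the robot, y to its left, z up, the work surface at z = 0. Lengths are in m, angles in rad, forces in N, time in s.
With the tool pointing down it reaches from about 0.3 to 0.775 m from the base axis. Payload 14.6 kg.
Tool frame: the origin (TCP) lies between the finger pads; the fingertips stand ctrl.tip_reach ahead of it and the grasp point (between the pads) lies 2 mm behind it (ctrl.tip_reach is the distance from the TCP to the fingertips, in m); z points along the fingers, y is the direction in which the jaws open and shut (so a half turn about z gives the same grasp; the last joint's range is limited). The gripper opens to 94 mm and grips with 3 to 60 N. Pads are 16 mm wide; open, the fingers measure 119 mm over their backs; the gripper's body (75 mm by 177 mm) begins 78 mm behind the grasp point.
Start: joints at [1.218, 0.3, 1.521, -0, 1.321, -0.067], TCP at [0.155, 0.528, 0.222] pointing down, gripper open.
Joint ranges: [-3.03, 3.03], [-0.79, 2.21], [0.23, 2.52], [-1.04, 4.18], [0, 3.07], [-2.55, 2.55]. Speed limits (rad/s): [2.22, 2.22, 2.57, 3.14, 3.14, 3.14].

INTERFACE

Orientations are given as [roll, pitch, yaw] about the fixed x, y, z axes, in that order (R = Rz(yaw) Ry(pitch) Rx(roll)).
In Python, from station import ctrl gives the robot as it stands. The module is installed in compiled form; this text tells all that it offers.
- The arm moves only by the tool move_arm, never from a script. Its argument "commands" is a list of rows, each a list of 4 numbers: the shift along the tool's x, y, z in m, then the turn about the tool's z in degrees. In form: [[dx, dy, dz, roll], ...]. A call has 1 to 10 rows; each row is the pose to reach, as a shift and turn from the pose measured when the call began, along the tool's axes at that moment; what a row does not reach only later rows make up. A row lasts 1/8 s, in which the tool goes at most 62.5 mm and 10.7 degrees, less where a joint would pass 70% of its speed; a pose out of reach is approached as far as the arm can. A call with a gripper value outside its range is refused whole. "jaw" is the opening, from -1 (shut) to 1 (fully open), set as the call begins (left out, the last holds). The fingers move at their own pace and stop on an object; "grip_force" is the grip in N (left out, the last holds). Time passes only in rows, so rows that repeat a pose let the fingers close. It gives the time, the measured TCP pose, the force and the opening at its end, in the units of the state.
- ctrl.get_obs(): the state, without advancing time (a new reading comes with each control period).
- ctrl.camera(name): name is "scene" or "top"; returns a dict with "pixels" (420x560x3 uint8, red, green, blue), "fx", "fy", "cx", "cy" (pixels), "position" and "orientation" of the camera in the world. Camera axes: x right, y down, z forward; pixel columns grow to the right and rows downward; lengths in m; the calibration is good to about 2 mm. A picture is of the moment at which its call begins. There is no depth.
- ctrl.hand_in(): hands the job in, once; it reports no verdict.
The state is a dict: "time_s": time; "qpos": joint angles; "joint_vel": joint speeds; "tau": joint torques, N m; "ee_pos": TCP position; "eef_rot": TCP orientation; "force": force on the tool from outside, world axes, zero at the start; "moment": the same for the moment, N m; "grip_width": finger opening in m.
Only numpy, scipy, OpenCV 4.12 (cv2) and the standard library are available. Lean on these libraries where they do the work, as an engineer would, in place of code of your own. Each camera call takes 0.05 s, during which the arm holds its last target. There are 200 camera calls.

TASK

Get the upward-looking inspection camera ready: take the cap off the lens and lay it, open side down, on the lab book. Then turn the slim iris ring clockwise, seen from above, until you feel its stop and snug it there with a twist of about 0.5 N m, without forcing it and without touching the fixed rings above and below it, and let go. Leave the pen, the tape, the tweezers and the book where they are.

Things in the scene. Friction and masses are not known exactly. Their poses are not given: they have to be found in the camera images.
- camera: Fixed camera unit that looks straight up: aluminium base plate 120x120x10 mm, grey housing 60x60 mm up to z 58 mm, lens on top to 122 mm. Origin: centre of the plate's underside, on the lens axis; z up along the lens axis.
- iris_ring_mid (a point): Centre of the slim knurled bare-metal iris ring, on the lens axis, half-way up the ring. The ring is 62 mm in diameter and 12 mm high (6 mm above and below this point); the middle of the three rings of the lens. It turns about the vertical lens axis with a drag of about 0.08 N m. Take it across its diameter from above; the pads should bear on it only.
- iris_mark (a point): Short black index line on the iris ring's outer face, 31 mm from the lens axis; turns with the ring. Its angle counts clockwise seen from above, from the -x side of camera. It starts between -0.4 and 0.5 rad. A hidden stop ends its travel somewhere between 0.7 and 1.2 rad, different each time: feel for the torque rising above the drag. The ring stays where it is left.
- front_ring (a point): Centre of the fixed ring above the iris ring: black, 46 mm in diameter, from 8 mm to 26 mm above the centre of the iris ring. Not to be touched.
- rear_ring (a point): Centre of the fixed ring below the iris ring: black, 68 mm in diameter (3 mm wider all round than the iris ring), its top 8 mm below the centre of the iris ring. Not to be touched.
- barrel (a joint): Twist of the whole lens barrel (all three rings) in its stiff mount, rad, clockwise from above positive; 0 unloaded. It is a spring of 20 N m/rad: 0.015 rad is 0.3 N m, 0.025 rad is 0.5 N m, 0.04 rad is 0.8 N m, at which the mount is strained.
- cap_mid (a point): Centre of the loose grey lens cap, half-way up: 56 mm in diameter, 16 mm high, ribbed side, flat top, open below, 40 g. At the start it sits with 1.5 mm play over the front ring; lift it straight up by 15 mm or more to clear it.
- lens_cap: The same cap; origin at the centre of its open lower rim, z out of its flat top (up while it sits on the lens).
- notebook: Closed lab book with a black cover, lying on the worktop: 210 mm along its x, 153 mm along its y, 16 mm thick. Origin: centre of its underside, z up.
- book_spot (a point): A free point on top of the book's cover, 30 mm from the cover's centre toward -x of the book, where the cap fits well away from the pen.
- pen: Slim pen 145 mm long that lies on the book along its y, about 80 mm from the centre toward the book's +x edge. To be left alone.
- tape: Roll of tape, 96 mm in diameter, 25 mm high, flat on the worktop on the -y side of the camera. To be left alone.
- tweezers: Steel tweezers 124 mm long, flat on the worktop on the +x side of the camera. To be left alone.
There are look-alikes about, which are no part of the job. Leave any purple or yellow look-alike of the lens_cap alone.

How it is judged:
By the outcome, as a careful person would: the job done as asked, in the order asked, and still so for the second after the job is handed in, with the robot touching nothing.
It also fails if it takes over 72 s, if anything falls off the work surface, if the arm or the gripper's body presses on something with over 40 N, if the wrist force passes 120 N, or if a joint passes its speed limit or range.

## Working session

There is one attempt and no reset: what is moved stays moved. The work goes in short steps, Python scripts to look and compute and a tool call to move; the robot and the scene stay as the last step left them, time stands still between calls to the robot, and variables do not carry over. Pictures are saved under pics/ and viewed, on a budget of 10 in all, crops included, one or two more only if the job needs it, and the job is handed in when it is done.

Besides the shell and the picture viewer there is one more tool, called as name(argument=value, ...), one argument or row to a line, values as JSON. move_arm: Moves the arm, as the interface text tells. Its arguments: {"type":"object","properties":{"commands":{"type":"array"},"jaw":{"type":"number"},"grip_force":{"type":"number"}},"required":["commands"]}

```bash
mkdir -p pics; cat > h.py <<'E'
from station import ctrl
import numpy as np, cv2
from scipy.spatial.transform import Rotation as R
def snap(n,f=None):
    c=ctrl.camera(n)
    if f: cv2.imwrite('pics/'+f,c['pixels'][:,:,::-1])
    return c
def rot(c):
    o=np.array(c['orientation'],float)
    return o if o.shape==(3,3) else R.from_euler('xyz',o).as_matrix()
def onplane(c,u,v,z):
    d=rot(c)@np.array([(u-c['cx'])/c['fx'],(v-c['cy'])/c['fy'],1]); p=np.array(c['position'])
    return p+d*(z-p[2])/d[2]
def proj(c,P):
    q=rot(c).T@(np.array(P)-c['position']); return q[0]/q[2]*c['fx']+c['cx'],q[1]/q[2]*c['fy']+c['cy']
E
python3 - <<'E'
from h import *
a=snap('top','top1.png');b=snap('scene','scene1.png')
for c in (a,b): print({k:v for k,v in c.items() if k!='pixels'})
print(ctrl.get_obs(),ctrl.tip_reach)
E
```

```text
{'fx': 478.1063424576379, 'fy': 478.1063424576379, 'cx': 275.9955466231341, 'cy': 205.53985606136504, 'position': array([0.28355117, 0.05024939, 1.06766685]), 'orientation': array([-2.91955410e+00, -2.27088413e-03, -1.59344970e+00])}
{'fx': 395.81297126883203, 'fy': 395.81297126883203, 'cx': 282.2514353591129, 'cy': 205.98039978400072, 'position': array([-0.00576196, -0.42846265,  0.74240863]), 'orientation': array([-2.3070375 ,  0.02171824, -0.83672568])}
{'time_s': 0.1, 'qpos': array([ 1.21839628e+00,  3.00422161e-01,  1.52150366e+00, -2.05030847e-05,
        1.32069926e+00, -6.66116646e-02]), 'joint_vel': array([ 0.0004809 , -0.00306682, -0.00173357,  0.00201044,  0.00069329,
        0.0013938 ]), 'tau': array([-8.34793736e-04, -5.32652271e+01, -3.53282154e+01,  7.08440691e-02,
        2.35198403e-02, -1.28805954e-05]), 'ee_pos': array([0.15499299, 0.52748795, 0.22194592]), 'eef_rot': array([-3.14056120e+00, -4.89046641e-05,  2.85580933e+00]), 'force': array([-0.29430039,  0.87977232,  0.27408988]), 'moment': array([-0.05254844, -0.03160226, -0.006225  ]), 'grip_width': 0.09386801961899055} 0.017
```

View pics/top1.png

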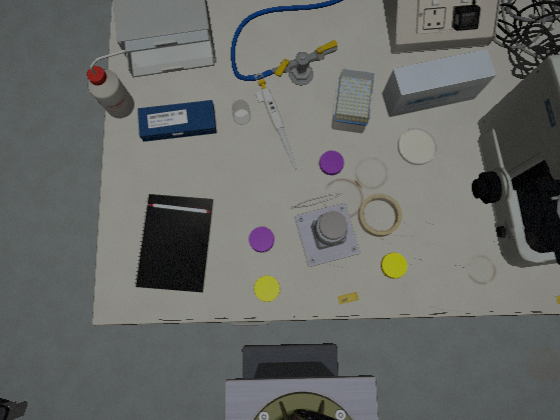

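View pics/scene1.png

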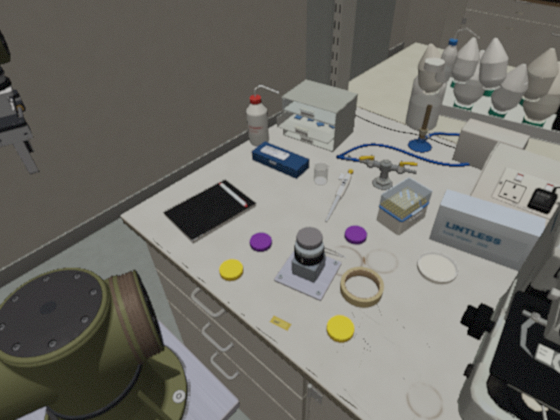

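```bash
python3 - <<'E'
from h import *
a=snap('top');b=snap('scene')
A=a['pixels'];B=b['pixels']
za=cv2.resize(A[180:280,275:375],(400,400),interpolation=3)
zb=cv2.resize(B[215:315,260:360],(400,400),interpolation=3)
cv2.imwrite('pics/z1.png',np.hstack([za,zb])[:,:,::-1])
# book
g=A.max(2); m=((g<60)).astype(np.uint8); m[:185]=0;m[300:]=0;m[:,:130]=0;m[:,225:]=0
m=cv2.morphologyEx(m,cv2.MORPH_CLOSE,np.ones((15,15)))
cs=max(cv2.findContours(m,0,1)[0],key=cv2.contourArea)
r=cv2.minAreaRect(cs);box=cv2.boxPoints(r);W=np.array([onplane(a,*p,.016) for p in box]);print(r,W,W.mean(0))
print([np.linalg.norm(W[i]-W[i-1]) for i in range(4)])
E
```

```text
((173.92681884765625, 242.65853881835938), (67.14237213134766, 94.97113037109375), 6.340191841125488) [[0.34827666 0.35187203 0.016     ]
 [0.55944497 0.33700305 0.016     ]
 [0.53879872 0.18560271 0.016     ]
 [0.32915838 0.20691032 0.016     ]] [0.44391968 0.27034703 0.016     ]
[np.float64(0.1462169830701172), np.float64(0.2116911452438327), np.float64(0.15280160042600144), np.float64(0.21072039854279281)]
```

View pics/z1.png

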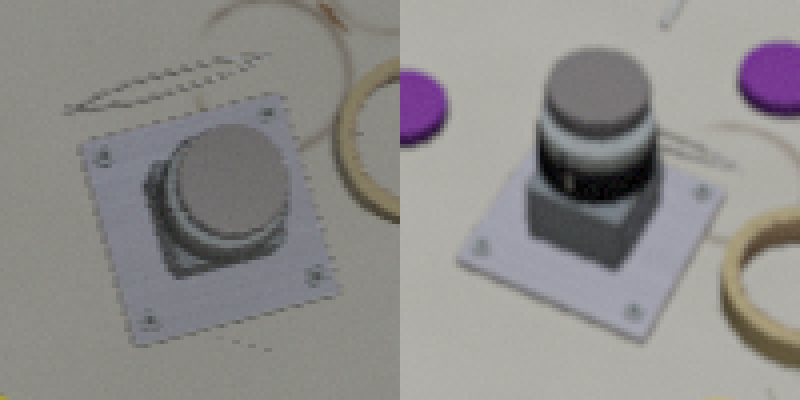

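The zoom shows the camera plate (top view, corners about (294,216), (346,203), (360,253), (308,266)). The cap top is centred near (333.5,225) in the top view and (309.5,237) in the scene view, with the bare ring below the cap.

```bash
python3 - <<'E'
from h import *
a=snap('top');b=snap('scene')
P=np.array([onplane(a,275+x/4-.4,180+y/4-.4,.01) for x,y in [(78,145),(285,95),(342,292),(135,347)]])
print(P,P.mean(0),[np.linalg.norm(P[i]-P[i-1]) for i in range(4)])
e=P[0]+P[1]-P[2]-P[3];print('yaw x',np.arctan2(e[1],e[0]))
def ray(c,u,v):
    d=rot(c)@np.array([(u-c['cx'])/c['fx'],(v-c['cy'])/c['fy'],1]);return np.array(c['position']),d/np.linalg.norm(d)
p,d=ray(a,275+235/4-.4,180+181/4-.4);q,f=ray(b,260+198/4-.4,215+88/4-.4)
t=np.linalg.lstsq(np.c_[d,-f],q-p,rcond=None)[0];print(p+d*t[0],q+f*t[1])
for z in (.122,.124,.128):print(z,onplane(a,275+235/4-.4,180+181/4-.4,z))
c=P.mean(0)
for z in (.104,.122,.124): print(z,proj(a,[c[0],c[1],z]),proj(b,[c[0],c[1],z]))
E
```

```text
[[ 0.49746077  0.00212633  0.01      ]
 [ 0.52380083 -0.11627717  0.01      ]
 [ 0.41103354 -0.14175712  0.01      ]
 [ 0.38321614 -0.02576852  0.01      ]] [ 0.45387782 -0.07041912  0.01      ] [np.float64(0.11760084275107843), np.float64(0.12129793060340578), np.float64(0.11561007609444793), np.float64(0.11927766777992828)]
yaw x 0.23092470855125236
[ 0.45387156 -0.07055971  0.12609038] [ 0.45519628 -0.07162206  0.12646632]
0.122 [ 0.45461146 -0.07108453  0.122     ]
0.124 [ 0.45424969 -0.07082792  0.124     ]
0.128 [ 0.45352613 -0.0703147   0.128     ]
0.104 (np.float64(331.99350695332504), np.float64(226.80046902616937)) (np.float64(308.03775090728686), np.float64(243.80528851571535))
0.122 (np.float64(333.03716794194986), np.float64(225.21650986463067)) (np.float64(308.2230865079546), np.float64(238.11007234972385))
0.124 (np.float64(333.1554896478163), np.float64(225.0369335922024)) (np.float64(308.24400650975974), np.float64(237.46721726929607))
```

move_arm(
  commands=[
    [-0.04,-0.043,0,2.5],
    [-0.08,-0.086,0,5],
    [-0.12,-0.129,0,7.5],
    [-0.16,-0.172,0,10],
    [-0.2,-0.215,0,12.5],
    [-0.24,-0.258,0,15],
    [-0.28,-0.301,0,17.5],
    [-0.32,-0.344,0,20],
    [-0.36,-0.387,0,22.5],
    [-0.4,-0.43,0,25],
  ],
  jaw=1,
)

```text
time_s: 1.55
ee_pos: [0.4181, 0.0003, 0.2227]
eef_rot: [3.141, 0.001, 2.418]
force: [1.3, 0.8, -0.3]
grip_width: 0.0942
```

```bash
cat >> h.py <<'E'
def go(T,yaw=None):
    o=ctrl.get_obs();M=R.from_euler('xyz',o['eef_rot']).as_matrix()
    print('t',o['time_s'],'pos',o['ee_pos'].round(4),'rot',o['eef_rot'].round(4),'j6',o['qpos'][5].round(3),'F',o['force'].round(2),'M',o['moment'].round(3),'w',o['grip_width'])
    if T is not None: print('shift',(M.T@(np.array(T)-o['ee_pos'])).round(4))
E
python3 -c "
from h import *
go([.4543,-.0708,.18])"
```

```text
t 1.55 pos [4.181e-01 3.000e-04 2.227e-01] rot [3.1414e+00 7.0000e-04 2.4178e+00] j6 -0.934 F [ 1.28  0.82 -0.31] M [0.01  0.006 0.026] w 0.09424116922300148
shift [-0.0742 -0.0293  0.0427]
```

move_arm(
  commands=[
    [-0.037,-0.0145,0.0,0],
    [-0.074,-0.029,0.0,0],
    [-0.0742,-0.0293,0.03,0],
    [-0.0742,-0.0293,0.06,0],
    [-0.0742,-0.0293,0.085,0],
    [-0.0742,-0.0293,0.094,0],
    [-0.0742,-0.0293,0.094,0],
  ],
)

```text
time_s: 2.42
ee_pos: [0.4544, -0.0708, 0.1289]
eef_rot: [3.142, 0.0, 2.418]
force: [-0.7, -0.5, -0.2]
grip_width: 0.0942
```

```bash
python3 -c "
from h import *
go([.4543,-.0708,.129])
a=snap('top');b=snap('scene')
cv2.imwrite('pics/z2.png',np.hstack([cv2.resize(a['pixels'][180:280,275:375],(400,400),interpolation=3),cv2.resize(b['pixels'][190:290,260:360],(400,400),interpolation=3)])[:,:,::-1])"
```

```text
t 2.425 pos [ 0.4544 -0.0708  0.1289] rot [3.1415e+00 5.0000e-04 2.4177e+00] j6 -1.081 F [-0.66 -0.48 -0.25] M [ 0.017 -0.003  0.034] w 0.0941732431304291
shift [ 0.0001 -0.0001 -0.0001]
```

View pics/z2.png

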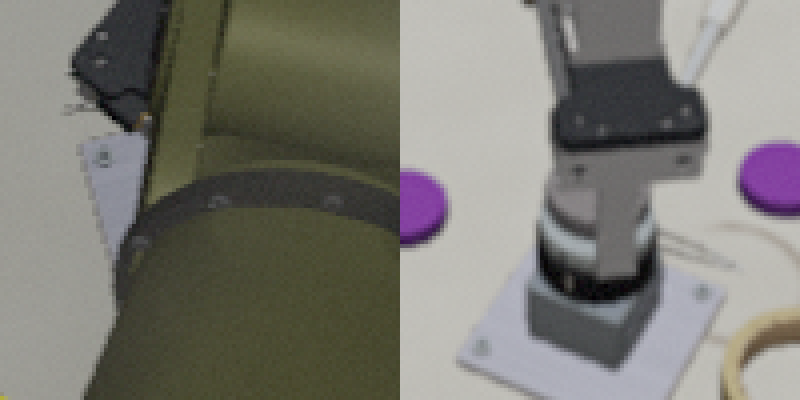

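The scene view shows the finger in front of the cap, near zoom pixel (618,225), with the jaws straddling the cap. The top view is blocked by the wrist. Closing gently.

move_arm(
  commands=[
    [0,0,0,0],
    [0,0,0,0],
    [0,0,0,0],
    [0,0,0,0],
    [0,0,0,0],
    [0,0,0,0],
  ],
  jaw=-1,
  grip_force=8,
)

```text
time_s: 3.28
ee_pos: [0.4554, -0.0703, 0.1298]
eef_rot: [3.139, 0.002, 2.418]
force: [5.3, 5.6, -1.6]
grip_width: 0.055
```

```bash
python3 -c "
from h import *
go(None)"
```

```text
t 3.275 pos [ 0.4554 -0.0703  0.1298] rot [3.1390e+00 2.4000e-03 2.4178e+00] j6 -1.081 F [ 5.3   5.58 -1.64] M [ 1.043 -0.851  0.032] w 0.055026860335843704
```

move_arm(
  commands=[
    [0,0.001,0,0],
    [0,0.001,0,0],
  ],
)

```text
time_s: 3.52
ee_pos: [0.4561, -0.0695, 0.1298]
eef_rot: [3.139, 0.002, 2.418]
force: [0.7, 0.2, 0.3]
grip_width: 0.0555
```

```bash
python3 -c "
from h import *
go(None)"
```

```text
t 3.525 pos [ 0.4561 -0.0695  0.1298] rot [3.1390e+00 2.4000e-03 2.4179e+00] j6 -1.079 F [0.69 0.16 0.27] M [ 0.06  -0.035 -0.005] w 0.05550771255803436
```

move_arm(
  commands=[
    [0,0.0005,-0.005,0],
    [0,0.0005,-0.012,0],
    [0,0.0005,-0.022,0],
    [0,0.0005,-0.04,0],
    [0,0.0005,-0.04,0],
  ],
  grip_force=10,
)

```text
time_s: 4.15
ee_pos: [0.4569, -0.0693, 0.1712]
eef_rot: [3.138, 0.005, 2.418]
force: [0.3, 0.8, -0.8]
grip_width: 0.0551
```

```bash
python3 -c "
from h import *
go([.414,.273,.15])
b=snap('scene')
cv2.imwrite('pics/z3.png',cv2.resize(b['pixels'][150:300,210:410],(800,600),interpolation=3)[:,:,::-1])"
```

```text
t 4.15 pos [ 0.4569 -0.0693  0.1712] rot [3.1377 0.0048 2.4179] j6 -1.078 F [ 0.27  0.83 -0.85] M [-0.057  0.032  0.012] w 0.05512789690711303
shift [0.2589 0.2281 0.0208]
```

View pics/z3.png

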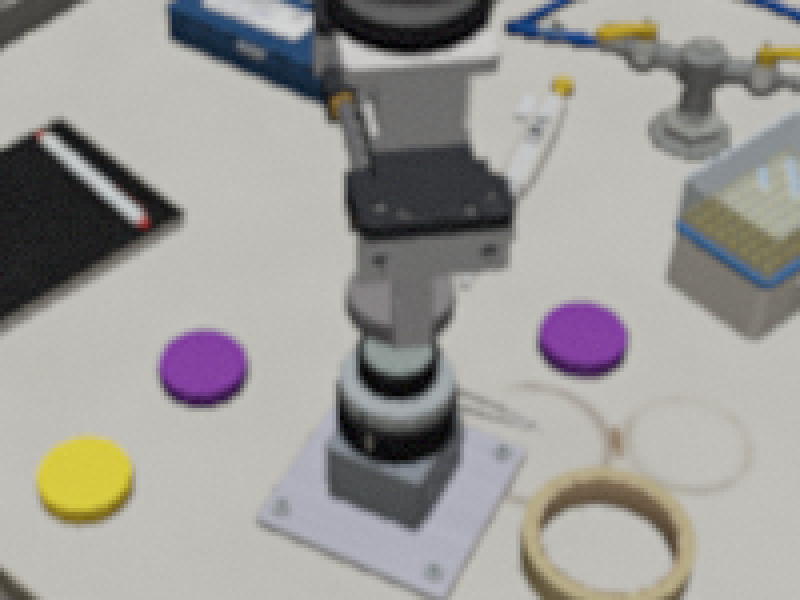

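The cap is off and level in the jaws (rim near zoom pixel (395,335)), and the front ring is exposed below it. Carrying it to the book.

move_arm(
  commands=[
    [0.03,0.026,0,0],
    [0.07,0.062,0,0],
    [0.11,0.097,0,0],
    [0.15,0.132,0,0],
    [0.19,0.167,0,0],
    [0.225,0.198,0.01,0],
    [0.25,0.22,0.04,0],
    [0.2589,0.228,0.08,0],
    [0.2589,0.2281,0.11,0],
    [0.2589,0.2281,0.12,0],
  ],
)

```text
time_s: 5.45
ee_pos: [0.4131, 0.2727, 0.0481]
eef_rot: [-3.141, 0.002, 2.418]
force: [0.0, 0.0, -0.2]
grip_width: 0.0559
```

```bash
python3 -c "
from h import *
go([.414,.273,.037])
b=snap('scene');u,v=map(int,proj(b,[.414,.273,.03]))
cv2.imwrite('pics/z4.png',cv2.resize(b['pixels'][v-60:v+60,u-80:u+80],(800,600),interpolation=3)[:,:,::-1])"
```

```text
t 5.45 pos [0.4131 0.2727 0.0481] rot [-3.1415e+00  2.3000e-03  2.4181e+00] j6 -0.335 F [ 0.03  0.04 -0.24] M [-0.01   0.018  0.05 ] w 0.055885901266795206
shift [-0.0005  0.0009  0.0111]
```

View pics/z4.png

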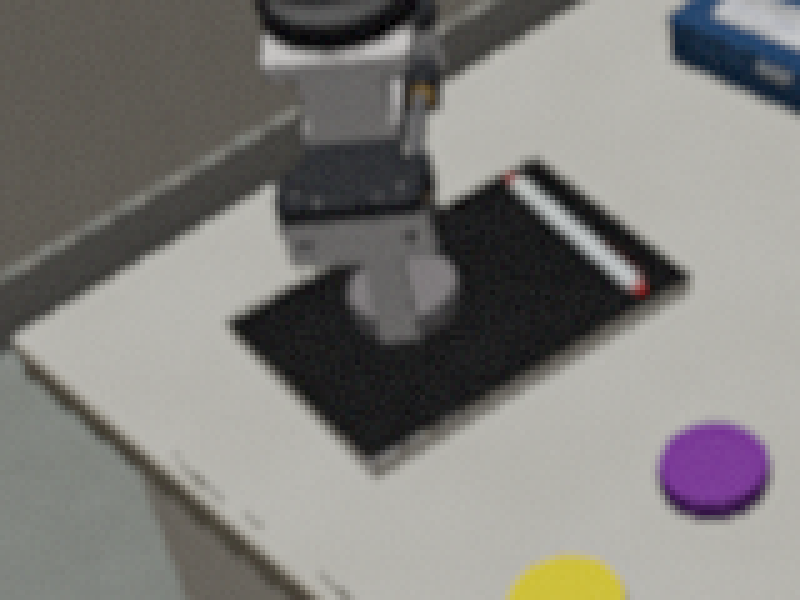

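The cap hovers over the near half of the book, around zoom pixel (405,295) and well away from the pen. Lowering until contact.

move_arm(
  commands=[
    [0,0,0.005,0],
    [0,0,0.009,0],
    [0,0,0.0095,0],
  ],
)

```text
time_s: 5.88
ee_pos: [0.4135, 0.2726, 0.0388]
eef_rot: [3.141, 0.003, 2.418]
force: [0.2, 0.3, 0.4]
grip_width: 0.0554
```

move_arm(
  commands=[
    [0,0,0.001,0],
    [0,0,0.001,0],
  ],
)

```text
time_s: 6.12
ee_pos: [0.4135, 0.2726, 0.0381]
eef_rot: [3.141, 0.003, 2.418]
force: [-0.0, -0.4, -0.2]
grip_width: 0.0553
```

move_arm(
  commands=[
    [0,0,0.001,0],
    [0,0,0.001,0],
  ],
)

```text
time_s: 6.38
ee_pos: [0.4136, 0.2726, 0.0371]
eef_rot: [3.14, 0.003, 2.418]
force: [0.7, -1.2, -0.8]
grip_width: 0.0554
```

move_arm(
  commands=[
    [0,0,0.001,0],
    [0,0,0.001,0],
  ],
)

```text
time_s: 6.62
ee_pos: [0.4135, 0.2726, 0.036]
eef_rot: [3.141, 0.003, 2.418]
force: [0.5, -0.3, -0.6]
grip_width: 0.0557
```

move_arm(
  commands=[
    [0,0,0.0008,0],
    [0,0,0.0008,0],
  ],
)

```text
time_s: 6.88
ee_pos: [0.4135, 0.2726, 0.0351]
eef_rot: [3.141, 0.003, 2.418]
force: [0.0, -0.2, -0.5]
grip_width: 0.0552
```

move_arm(
  commands=[
    [0,0,0.0006,0],
    [0,0,0.0006,0],
  ],
)

```text
time_s: 7.12
ee_pos: [0.4134, 0.2725, 0.0344]
eef_rot: [3.141, 0.003, 2.418]
force: [-0.9, 0.3, -0.6]
grip_width: 0.0554
```

move_arm(
  commands=[
    [0,0,0.0006,0],
    [0,0,0.0006,0],
  ],
)

```text
time_s: 7.38
ee_pos: [0.4134, 0.2726, 0.0338]
eef_rot: [3.141, 0.003, 2.418]
force: [-0.8, 0.9, -0.1]
grip_width: 0.0553
```

```bash
python3 -c "
from h import *
go([.414,.273,.037])
b=snap('scene');u,v=map(int,proj(b,[.414,.273,.03]))
cv2.imwrite('pics/z5.png',cv2.resize(b['pixels'][v-24:v+24,u-32:u+32],(800,600),interpolation=3)[:,:,::-1])"
```

```text
t 7.375 pos [0.4134 0.2726 0.0338] rot [3.1409e+00 2.6000e-03 2.4177e+00] j6 -0.335 F [-0.79  0.92 -0.12] M [0.001 0.012 0.031] w 0.05525775620252772
shift [-0.0001  0.0007 -0.0032]
```

View pics/z5.png

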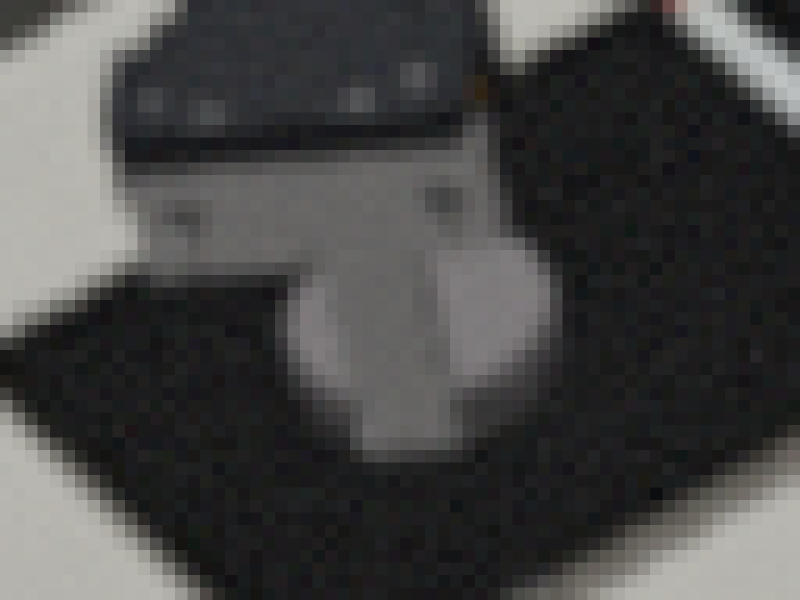

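The cap's top is at about (420,320) in the zoom and its dark side wall is just above the cover. There is still no contact force, so I continue in sub-millimetre steps.

move_arm(
  commands=[
    [0,0,0.0006,0],
    [0,0,0.0006,0],
  ],
)

```text
time_s: 7.68
ee_pos: [0.4134, 0.2725, 0.0332]
eef_rot: [3.141, 0.003, 2.418]
force: [0.1, 0.1, -0.2]
grip_width: 0.0552
```

move_arm(
  commands=[
    [0,0,0.0006,0],
    [0,0,0.0006,0],
  ],
)

```text
time_s: 7.92
ee_pos: [0.4134, 0.2725, 0.0325]
eef_rot: [3.141, 0.003, 2.418]
force: [0.3, -0.2, -0.4]
grip_width: 0.0553
```

move_arm(
  commands=[
    [0,0,0.0007,0],
    [0,0,0.0007,0],
  ],
)

```text
time_s: 8.18
ee_pos: [0.4134, 0.2725, 0.0318]
eef_rot: [3.141, 0.003, 2.418]
force: [0.1, 0.1, -1.1]
grip_width: 0.0552
```

move_arm(
  commands=[
    [0,0,0.0007,0],
    [0,0,0.0007,0],
  ],
)

```text
time_s: 8.43
ee_pos: [0.4134, 0.2726, 0.0315]
eef_rot: [3.141, 0.003, 2.418]
force: [-1.3, -1.2, 6.1]
grip_width: 0.0556
```

move_arm(
  commands=[
    [0,0,0,0],
    [0,0,0,0],
    [0,0,-0.001,0],
  ],
  jaw=0.55,
)

```text
time_s: 8.8
ee_pos: [0.4134, 0.2725, 0.0324]
eef_rot: [3.141, 0.003, 2.418]
force: [0.2, 0.3, -0.4]
grip_width: 0.0727
```

move_arm(
  commands=[
    [0,0,-0.02,0],
    [0,0,-0.05,0],
    [0,0,-0.1,0],
    [0,0,-0.15,0],
    [0,0,-0.15,0],
  ],
)

```text
time_s: 9.43
ee_pos: [0.4142, 0.2734, 0.1858]
eef_rot: [3.135, 0.005, 2.418]
force: [-0.2, 0.7, -0.6]
grip_width: 0.0732
```

```bash
python3 -c "
from h import *
go([.4558,-.0694,.17])
a=snap('top','t6.png');b=snap('scene','s6.png')"
```

```text
t 9.425 pos [0.4142 0.2734 0.1858] rot [3.1351 0.0047 2.4177] j6 -0.335 F [-0.2   0.66 -0.64] M [-0.011 -0.01  -0.011] w 0.0732012181817636
shift [-0.2581 -0.2294  0.0155]
```

```bash
python3 -c "
from h import *
A=cv2.imread('pics/t6.png');B=cv2.imread('pics/s6.png')
z=lambda I,y,x,s,w=400,h=300:cv2.resize(I[y:y+int(s*h/w),x:x+s],(w,h),interpolation=3)
cv2.imwrite('pics/z6.png',np.vstack([np.hstack([z(A,195,305,60),z(B,225,285,60)]),np.hstack([z(A,200,130,120),z(B,165,150,120)])]))"
```

```text
(no output)
```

View pics/z6.png

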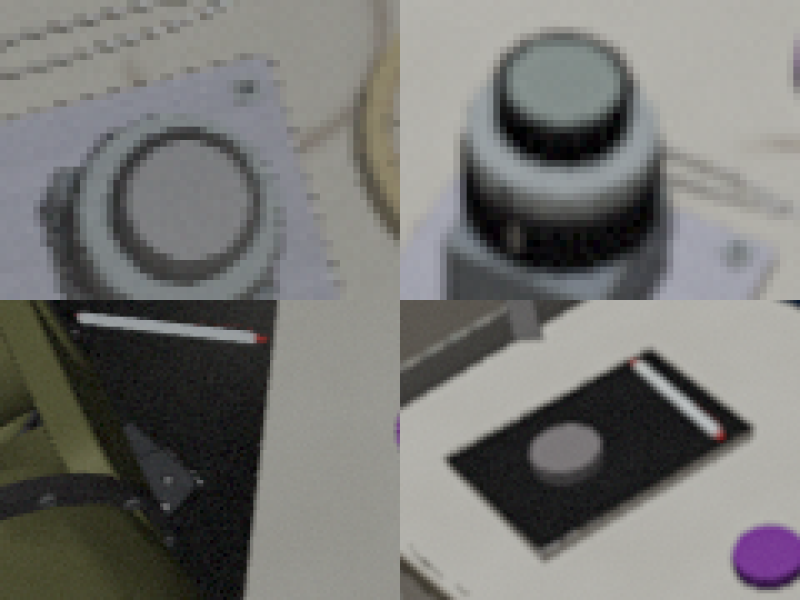

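The cap lies flat on the book near its centre-left, away from the pen. The front ring top is centred at about (333.1,225.3) in the top view and (309.4,236.8) in the scene view.

```bash
python3 -c "
from h import *
a=snap('top');b=snap('scene')
def ray(c,u,v):
    p=np.array(c['position']);d=onplane(c,u,v,0)-p;return p,d/np.linalg.norm(d)
ua=(305+190/6.667-.43,195+205/6.667-.43);ub=(285+165/6.667-.43,225+80/6.667-.43)
p,d=ray(a,*ua);q,f=ray(b,*ub)
t=np.linalg.lstsq(np.c_[d,-f],q-p,rcond=None)[0];print(p+d*t[0],q+f*t[1])
print(onplane(a,*ua,.122),onplane(b,*ub,.122))
for nm,c in(('a',a),('b',b)):
  # book cap top check
  pass
print(onplane(b,150+165/3.333-.35,165+147/3.333-.35,.032))
print([onplane(b,150+x/3.333-.35,165+y/3.333-.35,.016)[:2].round(3) for x,y in((48,160),(145,258),(350,132),(250,50))])
go([.4553,-.0700,.15])
"
```

```text
[ 0.45296903 -0.06997569  0.12588828] [ 0.45547308 -0.07199268  0.12659622]
[ 0.45366849 -0.07047205  0.122     ] [ 0.45891558 -0.06933211  0.122     ]
[0.41310885 0.26926177 0.032     ]
[array([0.35 , 0.345]), array([0.334, 0.199]), array([0.535, 0.183]), array([0.554, 0.328])]
t 9.625 pos [0.4126 0.2724 0.181 ] rot [-3.1399e+00  1.8000e-03  2.4177e+00] j6 -0.335 F [-0.05  0.04 -0.16] M [-0.073 -0.018  0.054] w 0.07282019111305256
shift [-0.2588 -0.2282  0.0319]
```

move_arm(
  commands=[
    [-0.03,-0.026,0,0],
    [-0.07,-0.062,0,0],
    [-0.11,-0.097,0,0],
    [-0.15,-0.132,0,0],
    [-0.19,-0.167,0,0],
    [-0.225,-0.198,0,0],
    [-0.25,-0.22,0,0],
    [-0.2588,-0.2282,0.01,0],
    [-0.2588,-0.2282,0.01,0],
  ],
  jaw=1,
)

```text
time_s: 10.75
ee_pos: [0.4546, -0.0698, 0.1702]
eef_rot: [-3.139, -0.001, 2.417]
force: [0.6, 0.1, 0.3]
grip_width: 0.0939
```

```bash
python3 -c "
from h import *
go([.4555,-.0693,.109])"
```

```text
t 10.75 pos [ 0.4546 -0.0698  0.1702] rot [-3.1386e+00 -9.0000e-04  2.4168e+00] j6 -1.076 F [0.63 0.05 0.32] M [ 0.001 -0.008  0.021] w 0.09392462062343448
shift [-0.0004  0.0011  0.0612]
```

move_arm(
  commands=[
    [-0.0004,0.001,0.0,0],
    [-0.0004,0.001,0.025,0],
    [-0.0004,0.001,0.045,0],
    [-0.0004,0.001,0.058,0],
    [-0.0004,0.001,0.061,0],
    [-0.0004,0.001,0.061,0],
    [-0.0004,0.001,0.061,0],
  ],
)

```text
time_s: 11.62
ee_pos: [0.4557, -0.0694, 0.1098]
eef_rot: [-3.139, -0.0, 2.417]
force: [0.1, 0.2, 0.6]
grip_width: 0.0943
```

```bash
python3 -c "
from h import *
go([.4555,-.0693,.109])"
```

```text
t 11.625 pos [ 0.4557 -0.0694  0.1098] rot [-3.1390e+00 -1.0000e-04  2.4169e+00] j6 -1.074 F [0.12 0.16 0.55] M [0.015 0.035 0.011] w 0.09425345796882954
shift [ 0.0002 -0.0001  0.0008]
```

move_arm(
  commands=[
    [0,0,0.0005,0],
    [0,0,0.0005,0],
    [0,0,0.0005,0],
    [0,0,0.0005,0],
    [0,0,0.0005,0],
  ],
  jaw=-1,
  grip_force=8,
)

```text
time_s: 12.25
ee_pos: [0.4558, -0.0693, 0.1094]
eef_rot: [-3.139, 0.0, 2.417]
force: [1.8, 1.9, 0.6]
grip_width: 0.0621
```

```bash
python3 -c "
from h import *
go(None)"
```

```text
t 12.25 pos [ 0.4558 -0.0693  0.1094] rot [-3.1393e+00  1.0000e-04  2.4169e+00] j6 -1.074 F [1.81 1.94 0.57] M [ 0.267 -0.185  0.017] w 0.06206007231657379
```

move_arm(
  commands=[
    [0,0.0003,0,0],
    [0,0.0003,0,0],
    [0,0.0003,0,2],
    [0,0.0003,0,4],
    [0,0.0003,0,6],
    [0,0.0003,0,6],
  ],
  grip_force=35,
)

```text
time_s: 13.0
ee_pos: [0.456, -0.0691, 0.1094]
eef_rot: [-3.139, 0.0, 2.311]
force: [-1.8, -1.1, 0.9]
grip_width: 0.0607
```

```bash
python3 -c "
from h import *
for i in range(3): go(None); ctrl.camera('top')"
```

```text
t 13.0 pos [ 0.456  -0.0691  0.1094] rot [-3.1392e+00  3.0000e-04  2.3114e+00] j6 -0.968 F [-1.75 -1.14  0.91] M [-0.42   0.494  0.011] w 0.060665598590356945
t 13.05 pos [ 0.456  -0.0691  0.1094] rot [-3.1392e+00  3.0000e-04  2.3121e+00] j6 -0.969 F [-1.79 -1.31  1.51] M [-0.442  0.466 -0.017] w 0.06127393465629358
t 13.1 pos [ 0.456  -0.0691  0.1094] rot [-3.1392e+00  3.0000e-04  2.3124e+00] j6 -0.969 F [-2.   -1.97  1.86] M [-0.469  0.458  0.002] w 0.060889572645221074
```

move_arm(
  commands=[
    [0,0,0,2],
    [0,0,0,4],
    [0,0,0,6],
    [0,0,0,8],
  ],
  grip_force=8,
)

```text
time_s: 13.65
ee_pos: [0.456, -0.069, 0.1093]
eef_rot: [-3.139, 0.0, 2.17]
force: [-0.1, 0.4, -1.3]
grip_width: 0.0613
```

```bash
python3 -c "
from h import *
go(None)"
```

```text
t 13.65 pos [ 0.456  -0.069   0.1093] rot [-3.1395e+00  5.0000e-04  2.1703e+00] j6 -0.827 F [-0.1   0.36 -1.34] M [ 0.083 -0.227  0.1  ] w 0.06134024152724688
```

move_arm(
  commands=[
    [0,0,0,2],
    [0,0,0,4],
    [0,0,0,6],
    [0,0,0,8],
  ],
)

```text
time_s: 14.15
ee_pos: [0.4561, -0.069, 0.1093]
eef_rot: [-3.14, 0.001, 2.028]
force: [0.9, 0.9, -2.3]
grip_width: 0.0615
```

```bash
python3 -c "
from h import *
go(None)"
```

```text
t 14.15 pos [ 0.4561 -0.069   0.1093] rot [-3.1397e+00  9.0000e-04  2.0283e+00] j6 -0.685 F [ 0.86  0.92 -2.31] M [ 0.099 -0.349  0.068] w 0.06148463118236424
```

move_arm(
  commands=[
    [0,0,0,2],
    [0,0,0,4],
    [0,0,0,6],
  ],
)

```text
time_s: 14.52
ee_pos: [0.4562, -0.069, 0.1093]
eef_rot: [-3.14, 0.001, 1.921]
force: [1.3, 1.6, -2.9]
grip_width: 0.0615
```

```bash
python3 -c "
from h import *
go(None)"
```

```text
t 14.525 pos [ 0.4562 -0.069   0.1093] rot [-3.1400e+00  1.1000e-03  1.9213e+00] j6 -0.578 F [ 1.3   1.55 -2.9 ] M [ 0.138 -0.404  0.08 ] w 0.06146697725100506
```

move_arm(
  commands=[
    [0,0,0,2],
    [0,0,0,4],
    [0,0,0,6],
  ],
)

```text
time_s: 14.9
ee_pos: [0.4562, -0.069, 0.1093]
eef_rot: [-3.14, 0.001, 1.814]
force: [2.5, 2.0, -2.5]
grip_width: 0.0616
```

```bash
python3 -c "
from h import *
go(None)"
```

```text
t 14.9 pos [ 0.4562 -0.069   0.1093] rot [-3.1402e+00  1.3000e-03  1.8143e+00] j6 -0.471 F [ 2.47  1.99 -2.46] M [ 0.129 -0.528  0.064] w 0.06159919825109135
```

move_arm(
  commands=[
    [0,0.0004,0,2],
    [0,0.0004,0,4],
    [0,0.0004,0,6],
  ],
)

```text
time_s: 15.28
ee_pos: [0.4564, -0.0689, 0.1093]
eef_rot: [-3.14, 0.001, 1.707]
force: [-1.0, -0.3, -1.3]
grip_width: 0.0619
```

```bash
python3 -c "
from h import *
go(None)"
```

```text
t 15.275 pos [ 0.4564 -0.0689  0.1093] rot [-3.1399e+00  1.4000e-03  1.7073e+00] j6 -0.363 F [-1.03 -0.31 -1.3 ] M [-0.052  0.214  0.097] w 0.06190032013228214
```

move_arm(
  commands=[
    [0,0,0,2],
    [0,0,0,4],
    [0,0,0,6],
  ],
)

```text
time_s: 15.65
ee_pos: [0.4564, -0.0689, 0.1093]
eef_rot: [-3.14, 0.002, 1.601]
force: [-0.5, -0.4, -1.0]
grip_width: 0.0618
```

```bash
python3 -c "
from h import *
go(None)"
```

```text
t 15.65 pos [ 0.4564 -0.0689  0.1093] rot [-3.1401e+00  1.7000e-03  1.6006e+00] j6 -0.257 F [-0.49 -0.35 -0.99] M [-0.111  0.102  0.465] w 0.061812866440067296
```

```bash
python3 -c "
from h import *
for i in range(5): ctrl.camera('top'); o=ctrl.get_obs(); print(o['time_s'],o['moment'].round(3),o['eef_rot'][2],o['force'].round(1))"
```

```text
15.7 [-0.144  0.033  0.383] 1.5990104008756862 [-0.4 -0.5 -1.5]
15.75 [-0.17   0.041  0.399] 1.6015911155797524 [ 0.2 -0.4 -1. ]
15.8 [-0.182  0.038  0.38 ] 1.6026427120555662 [-1.2 -0.8 -0.6]
15.85 [-0.171  0.09   0.365] 1.6029938604833422 [ 0.2 -0.1 -0.9]
15.9 [-0.173  0.089  0.352] 1.603028015952312 [-0.2 -0.3 -1.4]
```

move_arm(
  commands=[
    [0,0,0,0],
    [0,0,0,0],
    [0,0,0,0.4],
    [0,0,0,0.4],
  ],
  grip_force=25,
)

```text
time_s: 16.4
ee_pos: [0.4565, -0.069, 0.1093]
eef_rot: [-3.14, 0.002, 1.596]
force: [0.4, -0.6, -0.8]
grip_width: 0.0614
```

```bash
python3 -c "
from h import *
for i in range(5): ctrl.camera('top'); o=ctrl.get_obs(); print(o['time_s'],o['moment'].round(3),o['eef_rot'][2],o['force'].round(1))"
```

```text
16.45 [-0.189 -0.022  0.464] 1.596136176096958 [-1.1 -1.  -1.6]
16.5 [-0.209 -0.004  0.453] 1.596132133030408 [-0.5 -0.5 -1.4]
16.55 [-0.203  0.022  0.47 ] 1.5961530383459905 [-0.5 -0.6 -0.2]
16.6 [-0.167 -0.006  0.457] 1.5960660630277603 [-0.4 -1.5 -1.2]
16.65 [-0.144 -0.007  0.488] 1.5960908022421574 [ 0.6 -0.6 -1. ]
```

move_arm(
  commands=[
    [0,0,0,0.2],
    [0,0,0,0.2],
  ],
)

```text
time_s: 16.9
ee_pos: [0.4565, -0.069, 0.1093]
eef_rot: [-3.14, 0.002, 1.593]
force: [0.1, -0.6, -1.5]
grip_width: 0.0616
```

```bash
python3 -c "
from h import *
for i in range(5): ctrl.camera('top'); o=ctrl.get_obs(); print(o['time_s'],o['moment'].round(3),o['eef_rot'][2],o['force'].round(1))"
```

```text
16.95 [-0.15   0.012  0.536] 1.5926304782237184 [ 0.1 -0.3 -2. ]
17.0 [-0.131 -0.011  0.563] 1.592662436114 [-0.6 -0.4 -1.6]
17.05 [-0.19   0.004  0.496] 1.5926717428677826 [ 1.  -0.7 -0.3]
17.1 [-0.192  0.038  0.532] 1.5926277160700422 [-1.  -1.2 -1.3]
17.15 [-0.167 -0.003  0.53 ] 1.592623955095101 [-0.7  0.4 -1.3]
```

Snugged at about 0.5 N m. Letting go and lifting clear.

move_arm(
  commands=[
    [0,0,0,0],
    [0,0,0,0],
    [0,0,0,0],
    [0,0,0,0],
  ],
  jaw=1,
)

```text
time_s: 17.65
ee_pos: [0.4565, -0.069, 0.1094]
eef_rot: [-3.14, 0.002, 1.592]
force: [0.5, 0.3, -0.1]
grip_width: 0.0938
```

move_arm(
  commands=[
    [0,0,-0.02,0],
    [0,0,-0.05,0],
    [0,0,-0.09,0],
    [0.05,0,-0.13,0],
    [0.1,0,-0.13,0],
    [0.15,0,-0.13,0],
    [0.2,0,-0.13,0],
    [0.2,0,-0.13,0],
  ],
)

```text
time_s: 18.65
ee_pos: [0.4519, 0.1336, 0.2389]
eef_rot: [-3.14, 0.001, 1.596]
force: [0.7, -0.2, -0.3]
grip_width: 0.0939
```

```bash
python3 -c "
from h import *
go(None)
a=snap('top','t7.png');b=snap('scene','s7.png')
A=cv2.imread('pics/t7.png');B=cv2.imread('pics/s7.png')
z=lambda I,y,x,s,w=400,h=300:cv2.resize(I[y:y+int(s*h/w),x:x+s],(w,h),interpolation=3)
cv2.imwrite('pics/z7.png',np.vstack([np.hstack([z(A,170,270,150),z(B,225,285,60)]),np.hstack([z(A,180,110,160),z(B,165,150,120)])]))"
```

```text
t 18.65 pos [0.4519 0.1336 0.2389] rot [-3.1400e+00  1.5000e-03  1.5962e+00] j6 0.185 F [ 0.68 -0.2  -0.27] M [-0.112  0.085 -0.03 ] w 0.09389072425462291
```

View pics/z7.png

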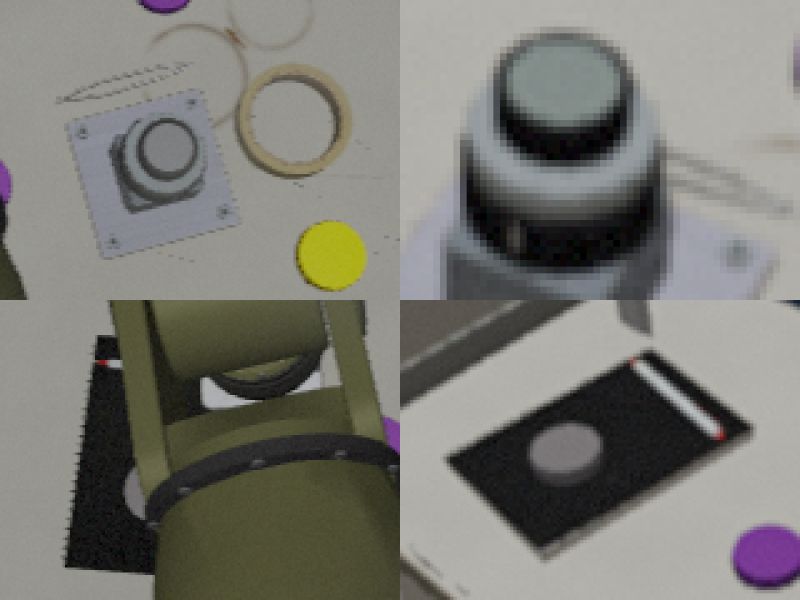

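The lens is bare and undisturbed, the cap is flat on the book at zoom (565,450), and the tape, tweezers and pen have not moved. The black iris mark isn't visible from these views.

```bash
python3 -c "
from h import *
print(ctrl.hand_in())"
```

```text
the job is handed in; nothing more can be done
None
```

The cap is off and lying open side down on the lab book, and the iris ring is snugged against its stop and released. I handed the job in at about 18.7 s.

- **Cap:** I lifted it straight up and set it at about (0.413, 0.270), close to the book spot and well clear of the pen. I lowered it until about 6 N was felt. That contact came about 1.5 mm lower than the stated fingertip reach allows, so the fingertips may have touched the cover with the cap. The final picture shows the cap flat.
- **Iris ring:** I gripped it alone, at a width of 62 mm, with the fingertips about 4 mm above the rear ring. It turned about 0.8 rad clockwise against a drag of about 0.08 N m. The torque then rose at the stop, and I held about 0.51 N m after allowing for sensor offset before letting go.
- **Last checks:** The pen, tape, tweezers and book look unmoved, and the gripper is open, clear and force-free. I could not see the black iris mark in either camera, so only the torque confirms the stop.
- **Disagreement:** My image estimate of the lens axis was about 2–3 mm off from what the grip felt. I corrected it by force, and side loads during the turn stayed at about 3 N or less.

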